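# Sweep loose bottle caps into the wash tray

### The arm

A 6-joint arm with a two-finger parallel gripper is mounted at the origin on the work surface. World frame = base frame: x ahead of the robot, y to its left, z up, the work surface at z = 0. Lengths are in m, angles in rad, forces in N, time in s.
With the tool pointing down it reaches from about 0.375 to 0.9 m from the base axis. Payload 3.1 kg.
Tool frame: the origin (TCP) lies midway between the tips of the shut fingers; the grasp point (between the pads) lies grip_point_offset behind it (grip_point_offset is the distance from the TCP to the grasp point, in m); y points along the fingers, z is the direction in which the jaws open and shut, and the axes are right-handed (so a half turn about y gives the same grasp; the last joint's range is limited). The gripper opens to 87 mm and grips with 3 to 60 N. Pads are 19 mm wide; open, the fingers measure 117 mm over their backs; the gripper's body (75 mm by 190 mm) begins 51 mm behind the grasp point.
Start: joints at [1.036, 0.527, 1.433, -0, 1.181, -0.178], TCP at [0.218, 0.586, 0.223] pointing down, gripper open.
Joint ranges: [-3.08, 3.08], [-0.75, 2.2], [0.22, 2.44], [-1.43, 4.57], [0, 2.65], [-2.85, 2.85]. Speed limits (rad/s): [2.79, 2.79, 3.14, 3.14, 3.14, 3.14].

### API

Orientations are given as a unit quaternion [x, y, z, w].
In Python, from rig import * gives the robot as it stands.
- The arm moves only by the tool jog_arm, never from a script. Its argument "increments" is a list that holds one entry, the list of rows, each a list of 7 numbers: the turn, a rotation vector about the world's x, y, z in degrees, then the shift along the world's x, y, z in m, then the closure, from -1 (fully open) to 1 (shut), so that 0 is half open. In form: [[[rx, ry, rz, x, y, z, jaw], ...]]. A call has 1 to 8 rows; each row is the pose to reach, as a shift and turn from the pose measured when the call began; what a row does not reach only later rows make up. A row lasts 1/10 s, in which the tool goes at most 50 mm and 8.59 degrees, less where a joint would pass 70% of its speed; a pose out of reach is approached as far as the arm can. A call with a gripper value outside its range is refused whole. The fingers move at their own pace and stop on an object; "squeeze" is the grip in N (left out, the last holds). Time passes only in rows, so rows that repeat a pose let the fingers close. It gives the time, the measured TCP pose, the force and the opening at its end, in the units of the state.
- get_obs(): the state, without advancing time (a new reading comes with each control period).
- camera(name): name is "scene" or "top" or "wrist"; returns the picture (480x640x3 uint8, red, green, blue); there is no depth.
- camera_info(name): a dict with "K" (3x3 intrinsics, pixels), "R" (3x3) and "t" (3): a world point X has camera coordinates R X + t. Camera axes: x right, y down, z forward; pixel columns grow to the right and rows downward; lengths in m; the calibration is good to about 2 mm. A picture is of the moment at which its call begins: read the wrist's pose just before it. camera_info takes no time and is no camera call; for the wrist camera it gives the pose at the moment of the call.
- hand_in(): hands the job in, once; it reports no verdict.
The state is a dict: "time": time; "q": joint angles; "joint_velocities": joint speeds; "joint_torque": joint torques, N m; "position": TCP position; "tool_rot": TCP orientation; "ft_force": force on the tool from outside, world axes, zero at the start; "moment": the same for the moment, N m; "grip_width": finger opening in m.
Only numpy, scipy, OpenCV 4.12 (cv2) and the standard library are available. Lean on these libraries where they do the work, as an engineer would, in place of code of your own. Each camera call takes 0.05 s, during which the arm holds its last target.

### The job

Clear the lab bench for cleaning: with your fingertips, sweep the three loose blue bottle caps across the bench, in through the open front of the low yellow wash tray, until each one is completely inside. Keep the caps lying flat as they slide; do not pick them up or tip them. Leave the amber vial, the red tip box and the pipette undisturbed.

Things in the scene. Friction and masses are not known exactly. Their poses are not given: they have to be found in the camera images.
- tray: Low yellow plastic tray, fixed to the bench, 188 mm along its x, 134 mm along its y, open top. Walls 4 mm thick, 30 mm high on three sides: inner faces at its x = -90 and +90 mm and y = +65 mm. Open front at its y = -65 mm, looking roughly to world -y. Origin on the bench at its centre. Floor 2.5 mm thick, with an entry ramp.
- tray_front (a point): Middle of the tray's open front edge, at bench level; same axes as the tray. The opening is 180 mm wide along x. From here inwards (+y) a gentle ramp rises from bench level to the 2.5 mm floor over 15 mm; caps slide up it easily.
- cap_a_center (a point): Centre of a loose blue plastic bottle cap, a plain disc 40 mm in diameter and 18 mm high (ribbed side, flat top), lying flat, 20 g. The point is half-way up, 9 mm above its underside. The three caps are alike.
- cap_b_center (a point): Centre of a loose blue plastic bottle cap, a plain disc 40 mm in diameter and 18 mm high (ribbed side, flat top), lying flat, 20 g. The point is half-way up, 9 mm above its underside. The three caps are alike.
- cap_c_center (a point): Centre of a loose blue plastic bottle cap, a plain disc 40 mm in diameter and 18 mm high (ribbed side, flat top), lying flat, 20 g. The point is half-way up, 9 mm above its underside. The three caps are alike.
- vial: Small amber vial with a white label band and a black cap, standing upright among the blue caps: 28 mm diameter, 42 mm high, 40 g, loose. Origin at the centre of its underside, z up. To be left alone.
- tip_box: Red box of pipette tips with blue tips on top, 120 mm along its x, 80 mm along its y, 50 mm high, loose, 0.3 kg. Origin at the centre of its underside. To be left alone.
- pipette: White and grey hand pipette lying on the bench beyond the caps, about 240 mm long (x from -125 to +113 mm, tip at +x), 26 mm wide, 23 mm high, loose. Origin on the bench near its middle. To be left alone.

How it is judged:
At the end, for the whole second after the job is handed in: All three blue caps lie flat and at rest inside the tray (each centre at least 15 mm past the front edge and between the walls, lower than 18 mm above the bench); vial, tip box and pipette within 15 mm of where they began, the vial upright (y of cap_a_center in the frame of tray between -0.05 and 0.065 m and x of cap_a_center in the frame of tray between -0.09 and 0.09 m and height (world z) of each of cap_a_center, cap_b_center, cap_c_center below 0.018 m and linear speed of each of cap_a, cap_b, cap_c below 0.02 m/s and y of cap_b_center in the frame of tray between -0.05 and 0.065 m and x of cap_b_center in the frame of tray between -0.09 and 0.09 m and y of cap_c_center in the frame of tray between -0.05 and 0.065 m and x of cap_c_center in the frame of tray between -0.09 and 0.09 m and distance of each of vial, tip_box, pipette from where it was at the start of the episode below 0.015 m and angle between vial's own z axis and vertical below 0.3 rad); the robot touches nothing.
It fails at once if a blue cap is lifted, tipped on edge or rides on something (its centre comes more than 18 mm above the bench) (height (world z) of any of cap_a_center, cap_b_center, cap_c_center above 0.018 m).
It fails at once if the amber vial is moved by more than 15 mm or tipped (distance of vial from where it was at the start of the episode above 0.015 m or angle between vial's own z axis and vertical above 0.3 rad).
It fails at once if the tip box is moved by more than 15 mm (distance of tip_box from where it was at the start of the episode above 0.015 m).
It fails at once if the pipette is moved by more than 15 mm (distance of pipette from where it was at the start of the episode above 0.015 m).
It also fails if it takes over 72 s, if anything falls off the work surface, if the arm or the gripper's body presses on something with over 40 N, if the wrist force passes 120 N, or if a joint passes its speed limit or range.

## Working session

There is one attempt and no reset: what is moved stays moved. The work goes in short steps, Python scripts to look and compute and a tool call to move; the robot and the scene stay as the last step left them, time stands still between calls to the robot, and variables do not carry over. Pictures are saved under pics/ and viewed, and the job is handed in when it is done.

Besides the shell and the picture viewer there is one more tool, called after "Emit:" as name(argument=value, ...), one argument or row to a line, values as JSON. jog_arm: Moves the arm, as the interface text tells. Its arguments: {"type":"object","properties":{"increments":{"type":"array","items":{"type":"array","items":{"type":"array","items":{"type":"number"}}}},"squeeze":{"type":"number"}},"required":["increments"]}

```bash
mkdir -p pics; ls; python3 - <<'E'
from rig import *
import cv2
o=get_obs();print(o)
for n in("top","scene"):
    im=camera(n);cv2.imwrite(f"pics/{n}0.png",im[:,:,::-1]);print(n,camera_info(n))
E
```

```text
pics
{'time': 0.0, 'q': array([ 1.03551915e+00,  5.28462465e-01,  1.43390597e+00, -5.14526483e-07,
        1.18138519e+00, -1.78531736e-01]), 'joint_velocities': array([-3.21331593e-05,  1.40512379e-03,  1.34584000e-03, -1.46238184e-03,
       -5.96761309e-04, -9.84052668e-04]), 'joint_torque': array([-1.10899378e-03, -4.40033019e+01, -1.76596302e+01,  6.33506547e-02,
        5.79342199e-02, -1.77093789e-04]), 'position': array([0.21787805, 0.58501221, 0.22157274]), 'tool_rot': array([ 0.69660317, -0.12572742,  0.12519387, -0.6951713 ]), 'ft_force': array([ 0.02577582, -0.3003901 , -0.68156291]), 'moment': array([-0.00368464, -0.06088978, -0.0521677 ]), 'grip_width': 0.086865240850579}
top {'K': array([[521.97876323,   0.        , 310.87651772],
       [  0.        , 521.97876323, 256.02372022],
       [  0.        ,   0.        ,   1.        ]]), 'R': array([[-0.02343712, -0.99953393, -0.01956086],
       [-0.99177353,  0.02570917, -0.12539662],
       [ 0.12584107,  0.01646101, -0.99191384]]), 't': array([-0.05890895,  0.62575919,  1.12479402])}
scene {'K': array([[567.90165956,   0.        , 320.24306246],
       [  0.        , 567.90165956, 233.63621536],
       [  0.        ,   0.        ,   1.        ]]), 'R': array([[ 0.51438847,  0.8575464 ,  0.00432168],
       [ 0.63749508, -0.37901297, -0.67078252],
       [-0.57358916,  0.34779784, -0.74164151]]), 't': array([-0.26527167, -0.38877693,  1.39436153])}
```

View pics/top0.png

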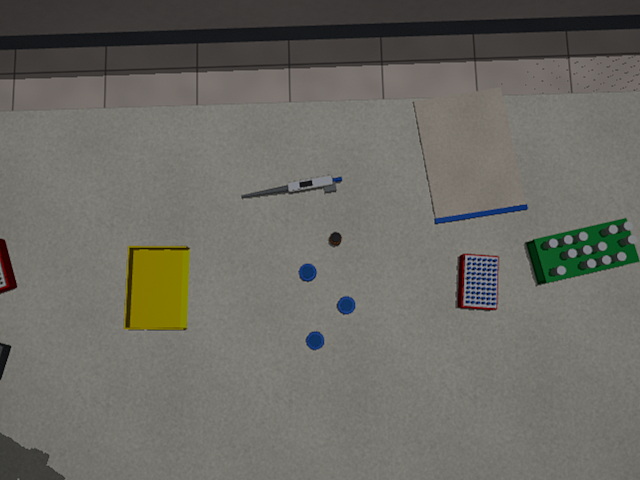

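View pics/scene0.png

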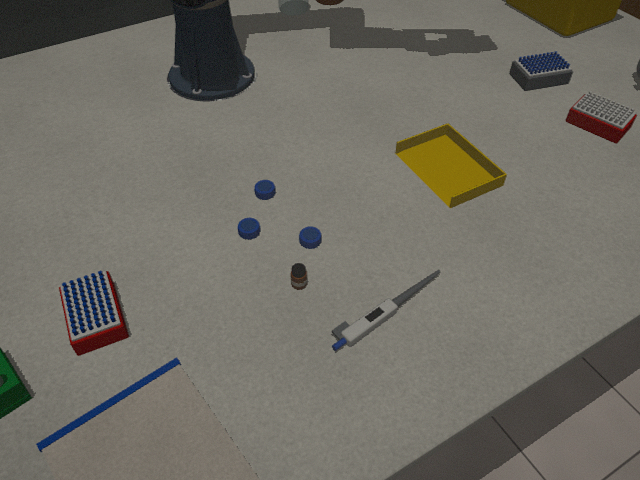

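The top view shows the caps at about (308,272), (346,305) and (315,340), and the vial at (335,239). The tray spans x=126–188 with its open side to the right. The tip box is at (479,282) and the pipette at about (292,187).

```bash
cat > h.py <<'E'
from rig import *
import cv2, numpy as np
def cast(n,uv,z):
    c=camera_info(n);R=c["R"];t=c["t"]
    C=-R.T@t; d=R.T@np.linalg.inv(c["K"])@np.array([uv[0],uv[1],1.])
    return C+d*(z-C[2])/d[2]
def proj(n,X):
    c=camera_info(n);p=c["K"]@(c["R"]@np.array(X)+c["t"]);return p[:2]/p[2]
def caps(n="top",im=None,box=None):
    im=camera(n) if im is None else im
    hsv=cv2.cvtColor(im,cv2.COLOR_RGB2HSV)
    m=cv2.inRange(hsv,(100,120,50),(125,255,255))
    out=[]
    for c in cv2.findContours(m,cv2.RETR_EXTERNAL,cv2.CHAIN_APPROX_NONE)[0]:
        if cv2.contourArea(c)>80:
            (u,v),(w,h),a=cv2.minAreaRect(c);out.append((round(u,1),round(v,1),round(w,1),round(h,1),cv2.contourArea(c),cast(n,(u,v),.013).round(4)))
    return out
E
python3 - <<'E'
from h import *
for n in("top","scene"):
    im=cv2.imread(f"pics/{n}0.png")[:,:,::-1].copy()
    for c in caps(n,im):print(n,c)
    hsv=cv2.cvtColor(im,cv2.COLOR_RGB2HSV)
    m=cv2.inRange(hsv,(20,150,60),(32,255,255))
    for c in cv2.findContours(m,cv2.RETR_EXTERNAL,cv2.CHAIN_APPROX_NONE)[0]:
        if cv2.contourArea(c)>800:
            r=cv2.approxPolyDP(c,6,True).reshape(-1,2);print("tray",n,r.tolist(),[cast(n,p,0).round(3).tolist() for p in r])
print("vial top",cast("top",(335,239),.042),cast("top",(335,239),.02),cast("scene",(299,268),.042),cast("scene",(299,286),0.0))
for p in((242,197),(342,179),(330,190)):print("pip",cast("top",p,.012))
for p in((459,254),(498,256),(498,310),(459,307)):print("box",cast("top",p,.05))
E
```

```text
top (314.8, 340.3, 17.0, 16.3, 218.5, array([ 0.4376, -0.0781,  0.013 ]))
top (346.0, 305.0, 16.0, 16.0, 212.0, array([ 0.5143, -0.1503,  0.013 ]))
top (307.0, 272.0, 16.0, 16.0, 207.5, array([ 0.5911, -0.0642,  0.013 ]))
top (480.9, 213.6, 5.1, 93.2, 372.5, array([ 0.7152, -0.465 ,  0.013 ]))
tray top [[128, 246], [124, 328], [186, 328], [188, 249], [133, 250], [125, 326], [129, 248], [186, 247]] [[0.664, 0.351, 0.0], [0.475, 0.356, 0.0], [0.471, 0.214, 0.0], [0.653, 0.211, 0.0], [0.654, 0.339, 0.0], [0.479, 0.354, 0.0], [0.659, 0.349, 0.0], [0.658, 0.216, 0.0]]
scene (107.7, 403.2, 8.9, 165.1, 1002.0, array([ 0.7194, -0.4745,  0.013 ]))
scene (69.4, 308.9, 53.4, 4.2, 102.0, array([ 0.5289, -0.479 ,  0.013 ]))
scene (84.4, 303.5, 52.6, 4.2, 103.0, array([ 0.5307, -0.4555,  0.013 ]))
scene (91.7, 300.8, 51.9, 3.9, 106.5, array([ 0.5314, -0.4438,  0.013 ]))
scene (99.1, 298.5, 52.9, 4.0, 103.5, array([ 0.5329, -0.4322,  0.013 ]))
scene (106.3, 296.1, 52.2, 3.7, 102.0, array([ 0.5342, -0.4206,  0.013 ]))
scene (309.4, 235.1, 18.3, 20.0, 252.0, array([ 0.5882, -0.0664,  0.013 ]))
scene 
[... 319 characters left out ...]
.0], [0.473, 0.212, -0.0], [0.653, 0.208, 0.0], [0.658, 0.338, 0.0], [0.638, 0.368, 0.0], [0.448, 0.373, 0.0]]
tray scene [[506, 0], [564, 35], [609, 20], [621, 0]] [[0.07, 0.903, 0.0], [0.301, 0.896, 0.0], [0.307, 1.068, 0.0], [0.242, 1.196, 0.0]]
vial top [ 0.6605753  -0.12907373  0.042     ] [ 0.66407097 -0.12975397  0.02      ] [ 0.66519094 -0.13071738  0.042     ] [ 0.6694246  -0.13424451  0.        ]
pip [0.76965939 0.08266505 0.012     ]
pip [ 0.80583597 -0.15035635  0.012     ]
pip [ 0.78048014 -0.12178996  0.012     ]
box [ 0.61874288 -0.39991461  0.05      ]
box [ 0.61211672 -0.48465973  0.05      ]
box [ 0.49449673 -0.4766405   0.05      ]
box [ 0.50296799 -0.3930955   0.05      ]
```

```bash
python3 - <<'E'
import cv2
im=cv2.imread("pics/top0.png");cv2.imwrite("pics/t0z.png",cv2.resize(im[160:380,110:380],None,fx=2.7,fy=2.7,interpolation=cv2.INTER_CUBIC))
E
```

```text
(no output)
```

View pics/t0z.png

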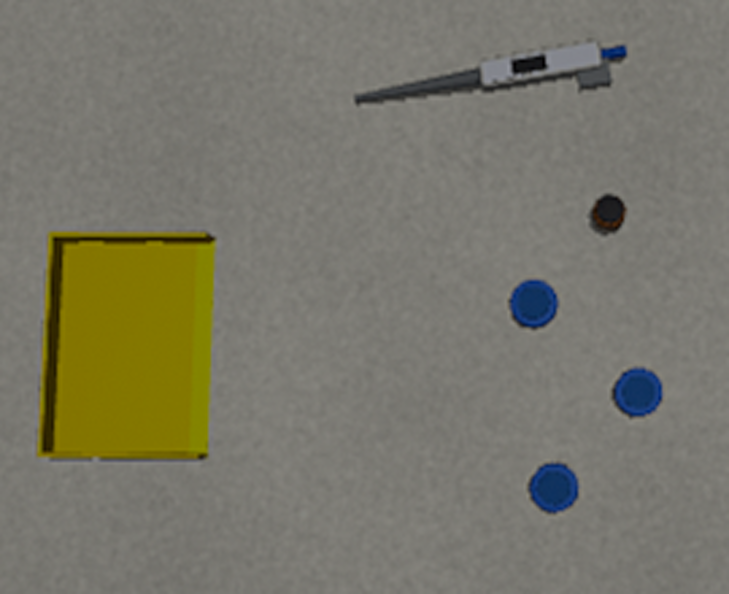

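Plan: straddle-cradle each cap with partly closed fingers (about 28 mm gap, jaw axis along world x) and push toward +y. B goes first and deep, then A, then C. Next I compute the turn needed.

```bash
python3 - <<'E'
from h import *
from scipy.spatial.transform import Rotation as R
import rig
o=get_obs();M=R.from_quat(o["tool_rot"]).as_matrix();print(M.round(3))
z=M[:,2];print("yaw of jaw axis",np.degrees(np.arctan2(z[1],z[0])), o["q"][5], getattr(rig,"grip_point_offset",None))
E
```

```text
[[ 0.937 -0.001  0.349]
 [-0.349 -0.002  0.937]
 [-0.    -1.    -0.002]]
yaw of jaw axis 69.55659297379948 -0.17849457825967383 0.0187
```

Emit:
jog_arm(
  increments=[
    [[0,0,-9,0.02,-0.04,0,0.36],[0,0,-17,0.04,-0.09,0,0.36],[0,0,-25,0.06,-0.14,0,0.36],[0,0,-33,0.08,-0.19,0,0.36],[0,0,-41,0.1,-0.24,0,0.36],[0,0,-49,0.12,-0.29,0,0.36],[0,0,-57,0.14,-0.34,0,0.36],[0,0,-64,0.15,-0.39,0,0.36]],
  ],
)

```text
time: 0.9
position: [0.363, 0.2164, 0.2217]
tool_rot: [0.523, -0.477, 0.476, -0.522]
ft_force: [2.0, 0.3, 0.0]
grip_width: 0.0323
```

Emit:
jog_arm(
  increments=[
    [[0,0,-5.3,0.017,-0.047,0,0.36],[0,0,-5.3,0.034,-0.094,0,0.36],[0,0,-5.3,0.05,-0.14,0,0.36],[0,0,-5.3,0.067,-0.187,0,0.36],[0,0,-5.3,0.084,-0.234,0,0.36],[0,0,-5.3,0.1,-0.28,-0.02,0.36],[0,0,-5.3,0.117,-0.327,-0.03,0.36],[0,0,-5.3,0.134,-0.37,-0.04,0.36]],
  ],
)

```text
time: 1.7
position: [0.4963, -0.1541, 0.1812]
tool_rot: [-0.5, 0.501, -0.5, 0.5]
ft_force: [0.5, 0.1, 1.2]
grip_width: 0.0281
```

```bash
python3 - <<'E'
from h import *
from scipy.spatial.transform import Rotation as R
o=get_obs();M=R.from_quat(o["tool_rot"]).as_matrix();print(o["position"],o["grip_width"],np.degrees(np.arctan2(M[1,2],M[0,2])),M[:,1].round(3),o["ft_force"])
E
```

```text
[ 0.49630767 -0.15413258  0.18119546] 0.02805162185994637 -0.07356611069285042 [-0.002  0.001 -1.   ] [0.5125324  0.08968337 1.20789789]
```

Aligned, with a 28 mm gap. Next, behind B at (0.514, -0.21) and down.

Emit:
jog_arm(
  increments=[
    [[0,0,0,0.01,-0.03,-0.02,0.36],[0,0,0,0.0165,-0.055,-0.06,0.36],[0,0,0,0.0165,-0.055,-0.1,0.36],[0,0,0,0.0165,-0.055,-0.13,0.36],[0,0,0,0.0165,-0.055,-0.15,0.36],[0,0,0,0.0165,-0.055,-0.163,0.36],[0,0,0,0.0165,-0.055,-0.172,0.36],[0,0,0,0.0165,-0.055,-0.172,0.36]],
  ],
)

```text
time: 2.5
position: [0.5125, -0.2088, 0.0085]
tool_rot: [-0.5, 0.501, -0.499, 0.5]
ft_force: [-0.8, 0.4, 1.1]
grip_width: 0.0282
```

```bash
python3 - <<'E'
from h import *
o=get_obs();print(o["position"],o["ft_force"])
for n in("scene","wrist"):
    im=camera(n);cv2.imwrite(f"pics/{n}1.png",im[:,:,::-1])
E
```

```text
[ 0.51250391 -0.20884445  0.00850199] [-0.80763262  0.37069454  1.05282232]
```

View pics/scene1.png

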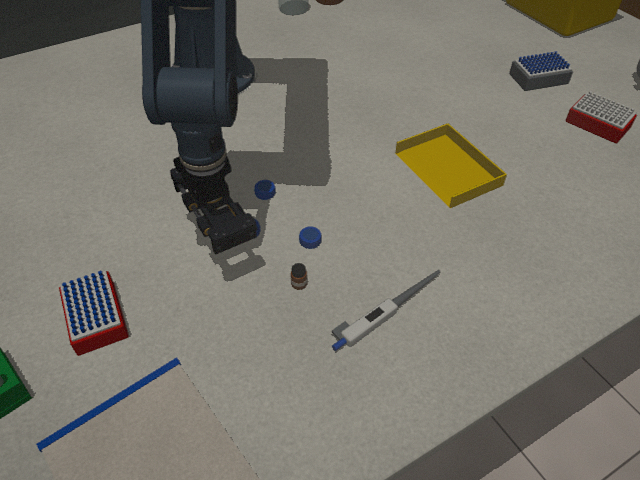

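View pics/wrist1.png

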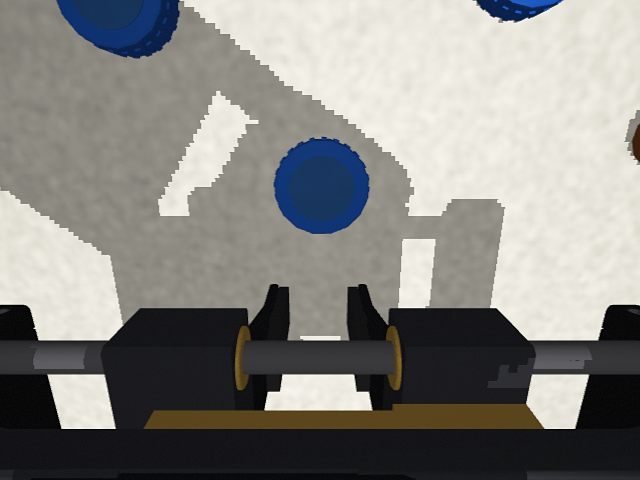

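The wrist view shows cap B centred at (322,186), directly ahead of the finger pair, whose middle is about column 319. Pushing.

Emit:
jog_arm(
  increments=[
    [[0,0,0,0,0.015,-0.001,0.36],[0,0,0,0,0.025,-0.001,0.36],[0,0,0,0,0.033,-0.001,0.36],[0,0,0,0,0.042,-0.001,0.36],[0,0,0,0,0.054,-0.001,0.36],[0,0,0,0,0.068,-0.001,0.36],[0,0,0,0,0.083,-0.001,0.36],[0,0,0,0,0.098,-0.001,0.36]],
  ],
)

```text
time: 3.4
position: [0.5132, -0.11, 0.0088]
tool_rot: [-0.5, 0.501, -0.5, 0.5]
ft_force: [0.5, -0.9, 0.8]
grip_width: 0.0279
```

```bash
python3 - <<'E'
from h import *
o=get_obs();print(o["position"],o["ft_force"])
im=camera("wrist");cv2.imwrite("pics/wrist2.png",im[:,:,::-1])
E
```

```text
[ 0.5132385  -0.1099666   0.00884945] [ 0.52323996 -0.91005965  0.82798667]
```

View pics/wrist2.png

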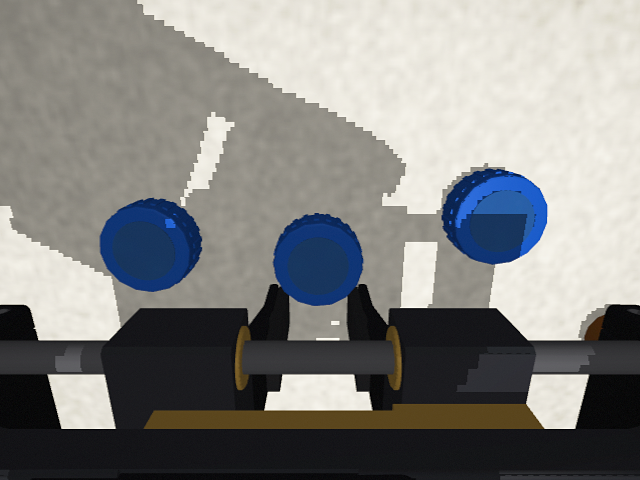

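Cap B at (318,260) is seated in the finger cradle, with A at (495,215) and C at (150,245) clear on either side. Continuing.

Emit:
jog_arm(
  increments=[
    [[0,0,0,0,0.015,-0.001,0.36],[0,0,0,0,0.03,-0.001,0.36],[0,0,0,0,0.045,-0.001,0.36],[0,0,0,0,0.06,-0.001,0.36],[0,0,0,0,0.075,-0.001,0.36],[0,0,0,0.001,0.09,-0.001,0.36],[0,0,0,0.003,0.105,-0.001,0.36],[0,0,0,0.006,0.12,-0.001,0.36]],
  ],
)

```text
time: 4.25
position: [0.5182, 0.0138, 0.0077]
tool_rot: [-0.5, 0.501, -0.499, 0.5]
ft_force: [0.0, -0.7, 0.6]
grip_width: 0.0278
```

Emit:
jog_arm(
  increments=[
    [[0,0,0,0.004,0.015,0,0.36],[0,0,0,0.008,0.03,0,0.36],[0,0,0,0.012,0.045,0,0.36],[0,0,0,0.016,0.06,0,0.36],[0,0,0,0.02,0.075,0,0.36],[0,0,0,0.024,0.09,0,0.36],[0,0,0,0.028,0.105,0,0.36],[0,0,0,0.032,0.12,0,0.36]],
  ],
)

```text
time: 5.05
position: [0.5504, 0.135, 0.0077]
tool_rot: [-0.5, 0.501, -0.499, 0.5]
ft_force: [0.8, -0.9, 0.2]
grip_width: 0.0282
```

```bash
python3 - <<'E'
from h import *
o=get_obs();print(o["position"],o["ft_force"])
for n in("wrist","top"):
    im=camera(n);cv2.imwrite(f"pics/{n}3.png",im[:,:,::-1])
E
```

```text
[0.55043621 0.1350315  0.00771059] [ 0.75746739 -0.86713954  0.18716588]
```

View pics/wrist3.png

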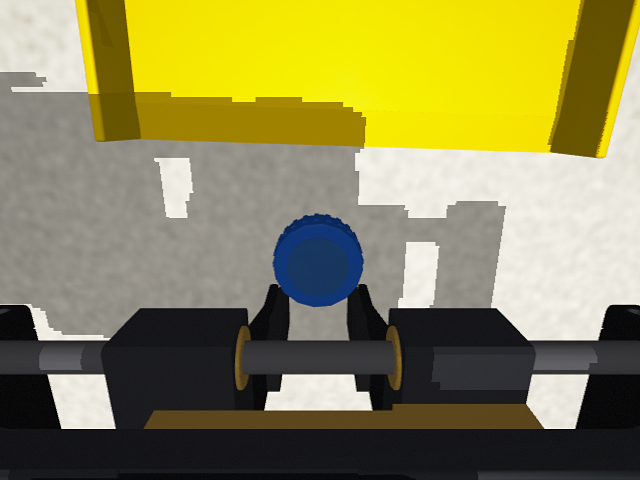

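View pics/top3.png

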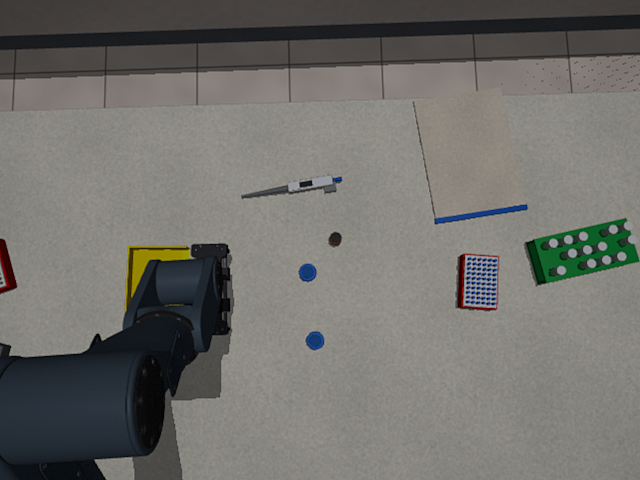

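B is still cradled at (318,260), in front of the open tray mouth, and everything else is unmoved. Pushing in over the ramp with a slight rise.

Emit:
jog_arm(
  increments=[
    [[0,0,0,0.002,0.012,0.001,0.36],[0,0,0,0.004,0.024,0.001,0.36],[0,0,0,0.006,0.036,0.001,0.36],[0,0,0,0.008,0.048,0.002,0.36],[0,0,0,0.01,0.06,0.002,0.36],[0,0,0,0.012,0.072,0.002,0.36],[0,0,0,0.012,0.084,0.002,0.36],[0,0,0,0.012,0.096,0.002,0.36]],
  ],
)

```text
time: 5.95
position: [0.5629, 0.2328, 0.0098]
tool_rot: [-0.5, 0.5, -0.498, 0.501]
ft_force: [0.3, -1.1, 0.6]
grip_width: 0.0284
```

Emit:
jog_arm(
  increments=[
    [[0,0,0,0,0.012,0,0.36],[0,0,0,0,0.024,0,0.36],[0,0,0,0,0.034,0,0.36],[0,0,0,0,0.043,0,0.36],[0,0,0,0,0.049,0,0.36],[0,0,0,0,0.052,0,0.36]],
  ],
)

```text
time: 6.55
position: [0.5629, 0.2855, 0.0098]
tool_rot: [-0.501, 0.5, -0.498, 0.501]
ft_force: [0.0, -0.9, 1.6]
grip_width: 0.0283
```

```bash
python3 - <<'E'
from h import *
o=get_obs();print(o["position"],o["ft_force"])
im=camera("wrist");cv2.imwrite(f"pics/wrist4.png",im[:,:,::-1])
E
```

```text
[0.56288537 0.28546663 0.00977275] [ 0.00371524 -0.89970288  1.60116652]
```

View pics/wrist4.png

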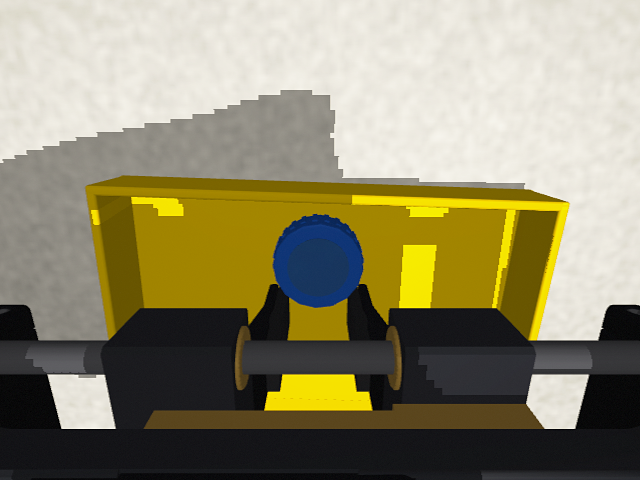

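B is deep in the tray at (318,260), with a gap to the back wall. Backing off, then going behind A at (0.589, -0.115).

Emit:
jog_arm(
  increments=[
    [[0,0,0,0,-0.015,0,0.36],[0,0,0,0,-0.05,0.005,0.36],[0,0,0,0,-0.09,0.03,0.36],[0,0,0,0.005,-0.13,0.06,0.36],[0,0,0,0.01,-0.175,0.075,0.36],[0,0,0,0.015,-0.22,0.075,0.36],[0,0,0,0.02,-0.265,0.075,0.36],[0,0,0,0.026,-0.31,0.075,0.36]],
  ],
)

```text
time: 7.4
position: [0.588, -0.0275, 0.0851]
tool_rot: [-0.5, 0.501, -0.498, 0.501]
ft_force: [0.5, 0.7, 0.1]
grip_width: 0.0278
```

Emit:
jog_arm(
  increments=[
    [[0,0,0,0,-0.045,0,0.36],[0,0,0,0,-0.08,0,0.36],[0,0,0,0,-0.092,-0.005,0.36],[0,0,0,0,-0.092,-0.03,0.36],[0,0,0,0,-0.092,-0.055,0.36],[0,0,0,0,-0.092,-0.07,0.36],[0,0,0,0,-0.092,-0.075,0.36],[0,0,0,0,-0.092,-0.076,0.36]],
  ],
)

```text
time: 8.2
position: [0.5875, -0.1191, 0.0084]
tool_rot: [-0.501, 0.501, -0.498, 0.501]
ft_force: [0.3, -0.1, -0.4]
grip_width: 0.0275
```

```bash
python3 - <<'E'
from h import *
o=get_obs();print(o["position"],o["ft_force"])
im=camera("wrist");cv2.imwrite(f"pics/wrist5.png",im[:,:,::-1])
E
```

```text
[ 0.58749945 -0.11909813  0.00843188] [ 0.26580986 -0.09993318 -0.4408163 ]
```

View pics/wrist5.png

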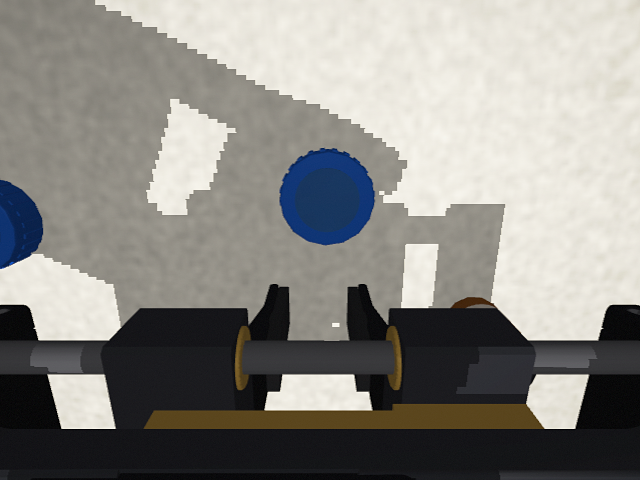

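A is at (327,196), about 3 mm to +x of the finger middle. The vial at (472,303) is clear under the gripper block. Correcting x and pushing.

Emit:
jog_arm(
  increments=[
    [[0,0,0,0.003,0.01,0,0.36],[0,0,0,0.003,0.02,-0.001,0.36],[0,0,0,0.003,0.028,-0.001,0.36],[0,0,0,0.003,0.037,-0.001,0.36],[0,0,0,0.003,0.049,-0.001,0.36],[0,0,0,0.003,0.063,-0.001,0.36],[0,0,0,0.004,0.078,-0.001,0.36],[0,0,0,0.005,0.093,-0.001,0.36]],
  ],
)

```text
time: 9.05
position: [0.5931, -0.0248, 0.0081]
tool_rot: [-0.5, 0.5, -0.498, 0.501]
ft_force: [0.4, -0.1, 1.7]
grip_width: 0.0281
```

Emit:
jog_arm(
  increments=[
    [[0,0,0,0.001,0.015,0,0.36],[0,0,0,0.002,0.03,0,0.36],[0,0,0,0.003,0.045,0,0.36],[0,0,0,0.004,0.06,0,0.36],[0,0,0,0.005,0.075,0,0.36],[0,0,0,0.006,0.09,0,0.36],[0,0,0,0.007,0.105,0,0.36],[0,0,0,0.008,0.12,0,0.36]],
  ],
)

```text
time: 9.85
position: [0.6011, 0.0964, 0.008]
tool_rot: [-0.5, 0.501, -0.498, 0.501]
ft_force: [-0.4, -0.3, 1.5]
grip_width: 0.0276
```

```bash
python3 - <<'E'
from h import *
o=get_obs();print(o["position"],o["ft_force"])
im=camera("wrist");cv2.imwrite(f"pics/wrist6.png",im[:,:,::-1])
E
```

```text
[0.60107742 0.09642222 0.00804239] [-0.42106057 -0.32400047  1.51255052]
```

View pics/wrist6.png

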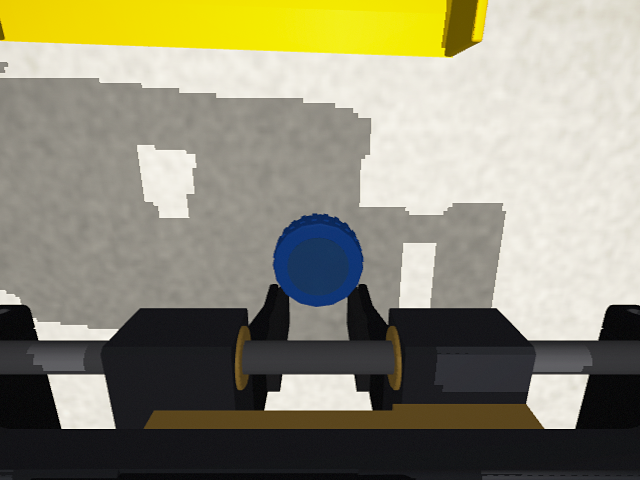

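A is cradled at (318,260). The right tray wall is at column ~447, about 55 mm to the right, so there is enough room. Pushing in.

Emit:
jog_arm(
  increments=[
    [[0,0,0,0.001,0.013,0,0.36],[0,0,0,0.002,0.026,0,0.36],[0,0,0,0.003,0.039,0,0.36],[0,0,0,0.004,0.052,0,0.36],[0,0,0,0.005,0.064,0,0.36],[0,0,0,0.005,0.076,0.001,0.36],[0,0,0,0.006,0.088,0.002,0.36],[0,0,0,0.007,0.1,0.002,0.36]],
  ],
)

```text
time: 10.7
position: [0.6083, 0.1996, 0.0103]
tool_rot: [-0.5, 0.5, -0.498, 0.502]
ft_force: [0.8, -0.1, -0.0]
grip_width: 0.0278
```

Emit:
jog_arm(
  increments=[
    [[0,0,0,0,0.012,0,0.36],[0,0,0,0,0.024,0,0.36],[0,0,0,0,0.034,0,0.36],[0,0,0,0,0.041,0,0.36],[0,0,0,0,0.044,0,0.36],[0,0,0,0,0.045,0,0.36]],
  ],
)

```text
time: 11.3
position: [0.6082, 0.2449, 0.0103]
tool_rot: [-0.5, 0.5, -0.498, 0.502]
ft_force: [-0.8, -1.6, 0.2]
grip_width: 0.0279
```

```bash
python3 - <<'E'
from h import *
o=get_obs();print(o["position"],o["ft_force"])
im=camera("wrist");cv2.imwrite(f"pics/wrist7.png",im[:,:,::-1])
E
```

```text
[0.60816275 0.24486703 0.01027702] [-0.76455987 -1.62873836  0.18349709]
```

View pics/wrist7.png

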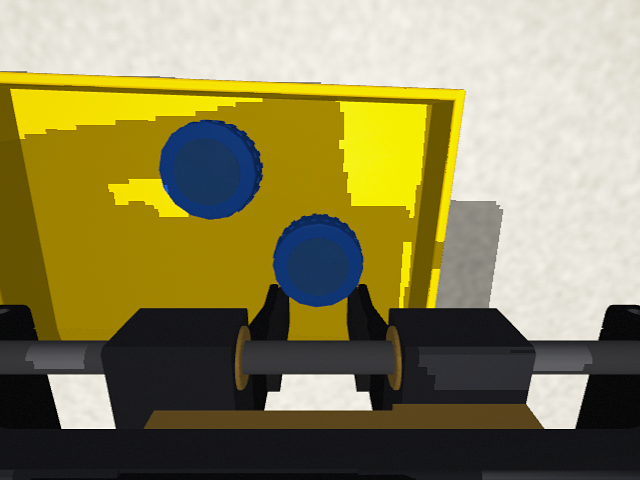

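A at (318,260) and B at (210,170) are both flat in the tray. Backing off and going behind C at (0.437, -0.135).

Emit:
jog_arm(
  increments=[
    [[0,0,0,0,-0.015,0,0.36],[0,0,0,0,-0.05,0.005,0.36],[0,0,0,0,-0.09,0.03,0.36],[0,0,0,-0.02,-0.125,0.055,0.36],[0,0,0,-0.045,-0.16,0.075,0.36],[0,0,0,-0.07,-0.2,0.075,0.36],[0,0,0,-0.095,-0.24,0.075,0.36],[0,0,0,-0.12,-0.28,0.075,0.36]],
  ],
)

```text
time: 12.15
position: [0.4867, -0.0378, 0.0858]
tool_rot: [-0.5, 0.5, -0.498, 0.502]
ft_force: [0.4, -0.2, -0.6]
grip_width: 0.0279
```

Emit:
jog_arm(
  increments=[
    [[0,0,0,-0.025,-0.04,0,0.36],[0,0,0,-0.045,-0.075,0,0.36],[0,0,0,-0.051,-0.1,-0.005,0.36],[0,0,0,-0.051,-0.1,-0.03,0.36],[0,0,0,-0.051,-0.1,-0.055,0.36],[0,0,0,-0.051,-0.1,-0.07,0.36],[0,0,0,-0.051,-0.1,-0.076,0.36],[0,0,0,-0.051,-0.1,-0.077,0.36]],
  ],
)

```text
time: 12.95
position: [0.435, -0.1383, 0.0084]
tool_rot: [-0.5, 0.501, -0.498, 0.501]
ft_force: [-0.3, -0.1, 0.5]
grip_width: 0.0276
```

```bash
python3 - <<'E'
from h import *
o=get_obs();print(o["position"],o["ft_force"])
im=camera("wrist");cv2.imwrite(f"pics/wrist8.png",im[:,:,::-1])
E
```

```text
[ 0.4349681  -0.13825217  0.00839057] [-0.26881071 -0.09003542  0.47783516]
```

View pics/wrist8.png

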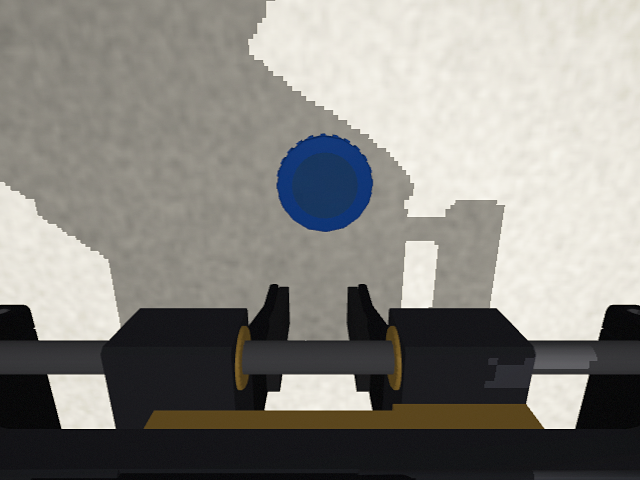

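C is at (325,183), about 2.5 mm to +x of the finger middle. Pushing it diagonally toward x≈0.518.

Emit:
jog_arm(
  increments=[
    [[0,0,0,0.002,0.013,0,0.36],[0,0,0,0.002,0.024,-0.001,0.36],[0,0,0,0.002,0.033,-0.001,0.36],[0,0,0,0.002,0.042,-0.001,0.36],[0,0,0,0.004,0.054,-0.001,0.36],[0,0,0,0.008,0.068,-0.001,0.36],[0,0,0,0.012,0.082,-0.001,0.36],[0,0,0,0.017,0.097,-0.001,0.36]],
  ],
)

```text
time: 13.8
position: [0.4525, -0.04, 0.0079]
tool_rot: [-0.5, 0.5, -0.498, 0.501]
ft_force: [-0.3, -0.4, 0.5]
grip_width: 0.0279
```

Emit:
jog_arm(
  increments=[
    [[0,0,0,0.005,0.015,0,0.36],[0,0,0,0.01,0.03,0,0.36],[0,0,0,0.015,0.045,0,0.36],[0,0,0,0.02,0.06,0,0.36],[0,0,0,0.025,0.075,0,0.36],[0,0,0,0.03,0.09,0,0.36],[0,0,0,0.035,0.105,0,0.36],[0,0,0,0.04,0.12,0,0.36]],
  ],
)

```text
time: 14.6
position: [0.4923, 0.0816, 0.0079]
tool_rot: [-0.5, 0.5, -0.498, 0.501]
ft_force: [-0.1, -0.7, -0.4]
grip_width: 0.028
```

```bash
python3 - <<'E'
from h import *
o=get_obs();print(o["position"],o["ft_force"])
im=camera("wrist");cv2.imwrite(f"pics/wrist9.png",im[:,:,::-1])
E
```

```text
[0.49228627 0.08155482 0.00794121] [-0.1446822  -0.67095719 -0.4239007 ]
```

View pics/wrist9.png

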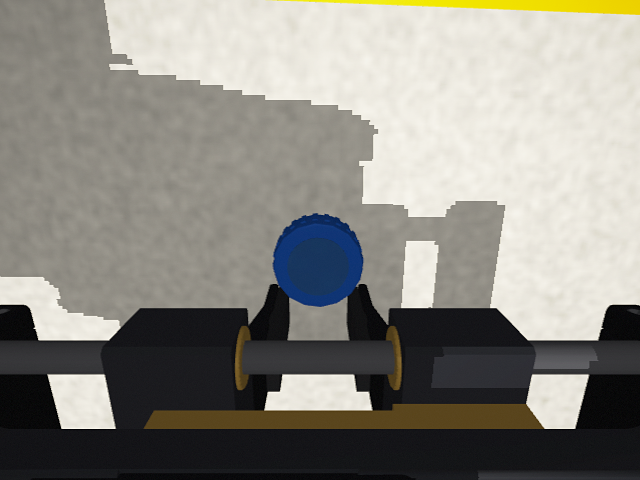

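C is cradled at (318,260), and the tray's front edge has appeared at the top.

Emit:
jog_arm(
  increments=[
    [[0,0,0,0.005,0.013,0,0.36],[0,0,0,0.01,0.026,0,0.36],[0,0,0,0.015,0.039,0,0.36],[0,0,0,0.02,0.052,0,0.36],[0,0,0,0.024,0.064,0,0.36],[0,0,0,0.026,0.074,0,0.36]],
  ],
)

```text
time: 15.25
position: [0.5199, 0.1582, 0.0081]
tool_rot: [-0.5, 0.499, -0.498, 0.503]
ft_force: [0.1, 0.3, 0.3]
grip_width: 0.028
```

```bash
python3 - <<'E'
from h import *
o=get_obs();print(o["position"],o["ft_force"])
im=camera("wrist");cv2.imwrite(f"pics/wrist10.png",im[:,:,::-1])
E
```

```text
[0.5199413  0.15823123 0.00805811] [0.09059231 0.25467375 0.27985318]
```

View pics/wrist10.png

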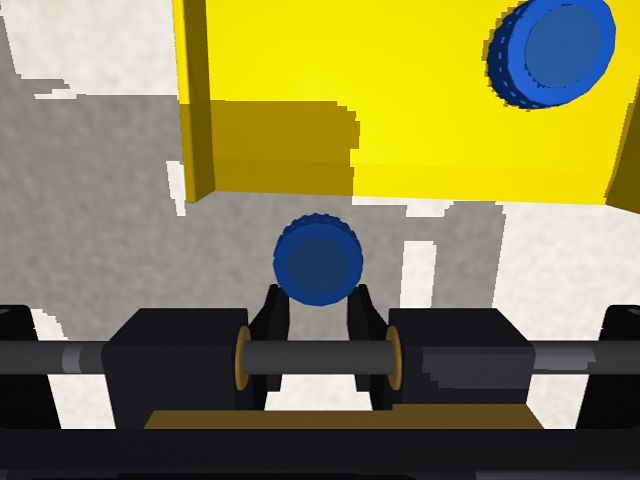

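C at (318,260) lines up with the tray mouth. The inner left wall is at column ~213, which leaves roughly 45 mm. Pushing straight in.

Emit:
jog_arm(
  increments=[
    [[0,0,0,0,0.012,0,0.36],[0,0,0,0,0.024,0,0.36],[0,0,0,0,0.036,0.001,0.36],[0,0,0,0,0.048,0.002,0.36],[0,0,0,0,0.06,0.002,0.36],[0,0,0,0,0.071,0.002,0.36],[0,0,0,0,0.079,0.002,0.36],[0,0,0,0,0.082,0.002,0.36]],
  ],
)

```text
time: 16.1
position: [0.5202, 0.2423, 0.0101]
tool_rot: [-0.5, 0.499, -0.498, 0.503]
ft_force: [0.5, -0.7, 0.0]
grip_width: 0.0279
```

Emit:
jog_arm(
  increments=[
    [[0,0,0,0,-0.015,0,0.36],[0,0,0,0,-0.05,0.005,0.36],[0,0,0,0,-0.09,0.03,0.36],[0,0,0,0,-0.12,0.06,0.36],[0,0,0,-0.02,-0.15,0.1,0.36],[0,0,0,-0.05,-0.18,0.14,0.36],[0,0,0,-0.08,-0.21,0.18,0.36],[0,0,0,-0.08,-0.25,0.2,0.36]],
  ],
)

```text
time: 16.9
position: [0.438, 0.0014, 0.2047]
tool_rot: [-0.501, 0.5, -0.496, 0.503]
ft_force: [1.6, -1.2, -0.5]
grip_width: 0.0277
```

```bash
python3 - <<'E'
from h import *
o=get_obs();print(o["position"],o["ft_force"])
for n in("top","scene"):
    im=camera(n);cv2.imwrite(f"pics/{n}11.png",im[:,:,::-1])
    for c in caps(n,im):print(n,c)
E
```

```text
[0.43795475 0.00139929 0.20467038] [ 1.59545486 -1.19761055 -0.45555179]
top (161.5, 307.0, 16.0, 17.0, 216.0, array([0.5199, 0.267 , 0.013 ]))
top (142.5, 288.5, 17.0, 17.0, 217.0, array([0.5628, 0.311 , 0.013 ]))
top (160.4, 268.3, 16.8, 16.8, 211.0, array([0.608 , 0.2706, 0.013 ]))
top (480.8, 213.6, 5.1, 93.4, 372.0, array([ 0.7151, -0.4649,  0.013 ]))
scene (107.6, 403.3, 7.5, 165.4, 1002.0, array([ 0.7194, -0.4747,  0.013 ]))
scene (69.4, 308.9, 53.4, 4.2, 109.0, array([ 0.5289, -0.479 ,  0.013 ]))
scene (76.8, 306.0, 53.4, 3.7, 115.0, array([ 0.5293, -0.4674,  0.013 ]))
scene (84.2, 303.6, 52.6, 3.8, 101.5, array([ 0.5306, -0.4558,  0.013 ]))
scene (91.7, 300.9, 52.1, 3.9, 107.5, array([ 0.5317, -0.4439,  0.013 ]))
scene (99.1, 298.5, 52.9, 4.0, 105.5, array([ 0.5329, -0.4322,  0.013 ]))
scene (106.3, 296.1, 52.2, 3.7, 105.5, array([ 0.5342, -0.4206,  0.013 ]))
scene (460.2, 175.1, 19.1, 12.9, 175.0, array([0.6029, 0.2736, 0.013 ]))
scene (460.8, 155.9, 18.3, 13.4, 163.0, array([0.5578, 0.3134, 0.013 ]))
scene (431.0, 150.5, 11.0, 18.0, 149.0, array([0.5127, 0.2712, 0.013 ]))
scene (535.3, 63.5, 17.8, 27.9, 172.5, array([0.3792, 0.7056, 0.013 ]))
scene (550.4, 62.2, 8.0, 22.4, 90.0, array([0.394 , 0.7426, 0.013 ]))
```

View pics/top11.png

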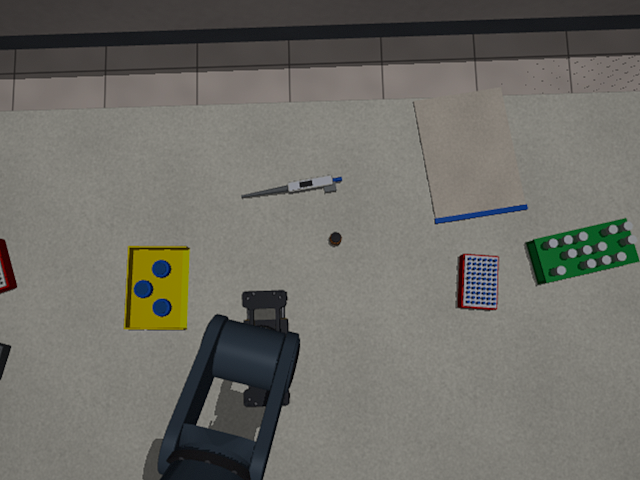

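View pics/scene11.png

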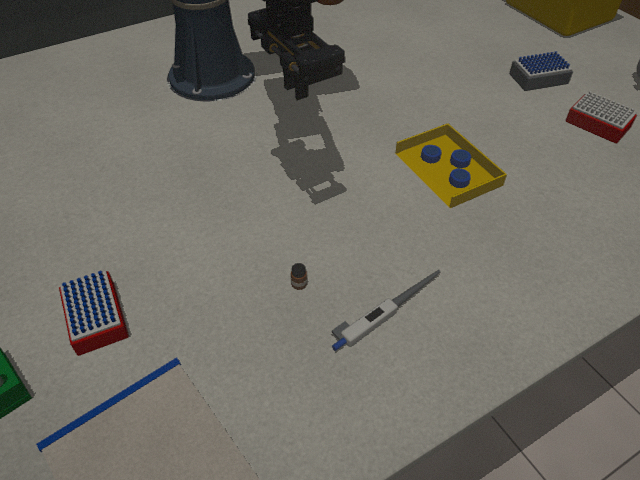

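All three caps lie flat in the tray, at top-view pixels (161,307), (142,288) and (160,268). They are at least 56 mm past the front edge. The vial (335,239), tip box and pipette sit at their original pixels, and the arm is clear.

```bash
python3 -c "
from rig import *
print(hand_in())"
```

```text
the job is handed in; nothing more can be done
None
```

I swept the three blue caps one at a time into the tray and handed the job in at about 17 s of the 72 s limit; `hand_in()` gave no verdict. I cradled each cap between partly closed fingers about 28 mm apart and kept it flat on the bench the whole way.

- **Caps:** The last top-camera check put them at about (0.520, 0.267), (0.563, 0.311) and (0.608, 0.271). The tray's front edge is at y ≈ 0.211, so each centre is at least 56 mm past it and between the walls.
- **Other items:** The vial, tip box and pipette showed at the same pixels as at the start. I compared them by eye in both camera views.
- **Robot:** The arm was raised and touching nothing. Force readings between moves never went above about 2 N.

No check failed. The two cameras disagreed by up to about 8 mm on the cap positions, which does not matter given the margins.

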